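# Lay out the next weld kit on its silhouette boards

### The job

Lay out the next weld kit: set each of the four cut steel parts on the plywood board that shows its black silhouette, squarely covering the silhouette and turned the way it shows. The three straight tubes stand upright and the elbow lies flat, each resting on its board.

Things in the scene. Friction and masses are not known exactly. Their poses are not given: they have to be found in the camera images.
- wide_tube: Short piece of round steel tube standing upright on its cut end, 60 mm outer diameter, 45 mm high, wall 3.8 mm, about 0.23 kg, open at both ends. Origin: centre of its underside; z up along the tube.
- narrow_tube: Short piece of round steel tube standing upright on its cut end, 38 mm outer diameter, 45 mm high, wall 3.5 mm, about 0.13 kg, open at both ends. Origin: centre of its underside; z up along the tube.
- box_tube: Short piece of rectangular steel tube standing upright on its cut end, 56 mm (its x) by 32 mm (its y), 45 mm high (z), wall 4 mm, about 0.2 kg, open at both ends. Origin: centre of its underside.
- elbow: Steel tube of 25 mm outer diameter bent to a right angle (centreline bend radius 25 mm), lying flat, about 0.14 kg. Origin: at the height of its underside, below the point where the centrelines of the two legs would meet at the bend; one leg runs from there along +x and the other along +y, each ending 70 mm from the origin; tube axis 12.5 mm above the origin; z up.
- board_wide: Square plywood kit board, 88 x 88 mm, 6 mm thick, lying flat, fixed, with a flat black painted silhouette on top: a 60 mm disc at its centre, for the wide round tube. Origin: centre of the board's underside; z up. 
- board_narrow: Square plywood kit board, 88 x 88 mm, 6 mm thick, lying flat, fixed, with a flat black painted silhouette on top: a 38 mm disc at its centre, for the narrow round tube. Origin: centre of the board's underside; z up. 
- board_box: Square plywood kit board, 88 x 88 mm, 6 mm thick, lying flat, fixed, with a flat black painted silhouette on top: a rectangle at its centre, 56 mm along the board's x and 32 mm along its y, for the rectangular tube (either way round). Origin: centre of the board's underside; z up. 
- board_elbow: Square plywood kit board, 104 x 104 mm, 6 mm thick, lying flat, fixed, with a flat black painted silhouette on top: a right-angled bend like the elbow seen from above, 25 mm broad. Origin: centre of the board's underside; z up. The elbow's origin belongs at x = -29 mm, y = -29 mm in the board's frame, its legs along the board's +x and +y (elbow and board have the same yaw).

How it is judged:
At the end, for the whole second after the job is handed in: Each part rests level on its own board (3 mm, 0.1 rad), released and still. Tubes: centre within 10 mm of the board's centre. Elbow: origin within 12 mm of its silhouette's, board centre within 15 mm as seen from the elbow. Rectangular tube and elbow within 0.2 rad of their silhouette's direction (z of wide_tube in the frame of board_wide between 0.003 and 0.009 m and angle between each of wide_tube, narrow_tube, box_tube, elbow's own z axis and vertical below 0.1 rad and linear speed of each of wide_tube, narrow_tube, box_tube, elbow below 0.02 m/s and angular speed of each of wide_tube, narrow_tube, box_tube, elbow below 0.2 rad/s and horizontal distance between wide_tube and board_wide below 0.01 m and z of narrow_tube in the frame of board_narrow between 0.003 and 0.009 m and horizontal distance between narrow_tube and board_narrow below 0.01 m and z of box_tube in the frame of board_box between 0.003 and 0.009 m and horizontal distance between box_tube and board_box below 0.01 m and angle between the x axis of box_tube and the x axis of board_box, either way round below 0.2 rad and z of elbow in the frame of board_elbow between 0.003 and 0.009 m and x of elbow in the frame of board_elbow between -0.041 and -0.017 m and x of board_elbow in the frame of elbow between 0.014 and 0.044 m and y of elbow in the frame of board_elbow between -0.041 and -0.017 m and y of board_elbow in the frame of elbow between 0.014 and 0.044 m and angle between the x axis of elbow and the x axis of board_elbow, either way round below 0.2 rad); the robot touches nothing.
It also fails if it takes over 115 s, if anything falls off the work surface, if the arm or the gripper's body presses on something with over 40 N, if the wrist force passes 120 N, or if a joint passes its speed limit or range.

### The arm

A 6-joint arm with a two-finger parallel gripper is mounted at the origin on the work surface. World frame = base frame: x ahead of the robot, y to its left, z up, the work surface at z = 0. Lengths are in m, angles in rad, forces in N, time in s.
With the tool pointing down it reaches from about 0.275 to 0.825 m from the base axis. Payload 4.9 kg.
Tool frame: the origin (TCP) lies midway between the tips of the shut fingers; the grasp point (between the pads) lies 19 mm behind it (grip_point_offset is the distance from the TCP to the grasp point, in m); z points along the fingers, x is the direction in which the jaws open and shut, and the axes are right-handed (so a half turn about z gives the same grasp; the last joint's range is limited). The gripper opens to 85 mm and grips with 20 to 120 N. Pads are 22 mm wide; open, the fingers measure 114 mm over their backs; the gripper's body (76 mm by 85 mm) begins 54 mm behind the grasp point. The pads swing forward as they close: fully open they stand 13 mm farther back than shut.
Start: joints at [-1.393, 0.326, -0.193, 1.052, 0, 1.437], TCP at [0.169, -0.523, 0.194] pointing down, gripper open.
Joint ranges: [-2.65, 2.65], [-0.97, 1.79], [-1.3, 1.35], [-1.93, 2.1], [-1.47, 1.37], [-3.14, 3.14]. Speed limits (rad/s): [2.57, 2.57, 3.14, 3.14, 3.14, 3.14].

### API

Orientations are given as a rotation vector (axis times angle).
In Python, from cell import * gives the robot as it stands. Calls block until the motion is done:
- movep(position, orientation): joint-space move of the TCP to a pose.
- move_l(position, velocity=0.15, rot=None, until_force=None): straight line of the TCP; rot=None keeps the orientation; velocity is the mean speed in m/s. With until_force (N) it stops when the force on the tool has changed by that much, and returns True; else False.
- set_joints(angles): joint-space move.
- let_go() and grab(newtons=None): open the fingers fully, or close them until they stop; newtons is the grip in N (None keeps the last).
- sleep(seconds).
- ik(position, orientation): joint angles nearest the present ones, or None.
- get_state(): the state.
- grab_frame(name): name is "scene" or "top" or "wrist"; returns a dict with "img" (400x640x3 uint8, red, green, blue), "fx", "fy", "cx", "cy" (pixels), "k1" (the pictures are not rectified: a ray, as slopes to the right and down, at radius r is drawn at 1 + k1 r^2 times it, then the intrinsics apply), "cam_to_world" (4x4, takes a point from camera to world coordinates); the wrist camera has in their place "T_tool_cam" (4x4, takes a point from camera to tool coordinates, whose origin is the TCP and whose axes are the tool frame's). Camera axes: x right, y down, z forward; pixel columns grow to the right and rows downward; lengths in m; the calibration is good to about 2 mm. A picture is of the moment at which its call begins: read the wrist's pose just before it. There is no depth.
A pose or a line that the arm cannot do raises MotionError and nothing moves.
- sign_off(): hands the job in, once; it reports no verdict.
Trained networks look in the newest picture that a camera, given by its name, has taken for a name from the list of things; names that differ only in an ending like _2 or _b are one class to them, and where a whole thing is asked for, a point or a joint stands for the part that bears it (a point fixed in the world has none). Each returns a list of dicts, best first, with "score" (0 to 1); they miss things now and then, are a little off and sometimes report something else, mostly with a low value. They report only what shows in the picture. A call takes as long as a camera call.
- spot_in(camera, name): "centre" ([column, row] in pixels, amid what is visible of it).
- silhouettes(camera, name): "mask" (400x640 bool, what is visible of it) and "centre" ([column, row] in pixels, amid what is visible of it).
- tip_of(camera, name): "centre" ([column, row] in pixels: a listed point, or the origin of a listed thing).
The state is a dict: "clock": time; "q": joint angles; "joint_velocities": joint speeds; "tau": joint torques, N m; "position": TCP position; "eef_rot": TCP orientation; "contact_force": force on the tool from outside, world axes, zero at the start; "wrist_torque": the same for the moment, N m; "finger_gap": opening from 0.0 (shut) to 1.0 (fully open).
Only numpy, scipy, OpenCV 4.12 (cv2) and the standard library are available. Lean on these libraries where they do the work, as an engineer would, in place of code of your own. Each camera call takes 0.05 s, during which the arm holds its last target. There are 200 camera calls.

## Working session

There is one attempt and no reset: what is moved stays moved. The work goes in short steps, each a Python script; the robot and the scene stay as the last script left them, time stands still between calls to the robot, and variables do not carry over. Pictures are saved under pics/ and viewed, about 12 in all and at most 16, crops included, and the job is handed in when it is done.

```bash
mkdir -p pics
cat > h.py <<'E'
from cell import *
import numpy as np, cv2
from scipy.spatial.transform import Rotation as R
def ray(f,px):
    d=np.array([(px[0]-f["cx"])/f["fx"],(px[1]-f["cy"])/f["fy"]]);k=f["k1"];u=d.copy()
    for _ in range(20): u=d/(1+k*(u@u))
    return np.array([u[0],u[1],1.])
def snap(cam):
    s=get_state(); f=grab_frame(cam)
    if cam=="wrist":
        T=np.eye(4);T[:3,:3]=R.from_rotvec(s["eef_rot"]).as_matrix();T[:3,3]=s["position"]
        f["cam_to_world"]=T@np.array(f["T_tool_cam"])
    f["cam_to_world"]=np.array(f["cam_to_world"]); return f
def toz(f,px,z):
    T=f["cam_to_world"];d=T[:3,:3]@ray(f,px);o=T[:3,3]
    return (o+d*(z-o[2])/d[2])
def save(f,n): cv2.imwrite("pics/"+n,f["img"][:,:,::-1])
def down(a):  # tool down, tool x at world angle a
    c,s=np.cos(a),np.sin(a)
    return R.from_matrix(np.array([[c,s,0],[s,-c,0],[0,0,-1.]])).as_rotvec()
E
python3 - <<'E'
from h import *
f=snap("top");save(f,"top.png");g=snap("scene");save(g,"scene.png")
print(f["cam_to_world"],f["fx"],f["k1"])
for n in ["wide_tube","narrow_tube","box_tube","elbow","board_wide","board_narrow","board_box","board_elbow"]:
    z=.006 if "board" in n else 0.
    for d in silhouettes("top",n)[:2]: print(n,round(d["score"],2),np.round(d["centre"]),d["mask"].sum(),toz(f,d["centre"],z).round(3))
print(get_state())
E
```

```text
[[ 0.01795641 -0.98288299  0.18335373  0.2811627 ]
 [-0.99945048 -0.02275532 -0.02410244  0.01740182]
 [ 0.02786215 -0.18282018 -0.98275148  1.34826697]
 [ 0.          0.          0.          1.        ]] 510.4687580205589 -0.1375576101500583
wide_tube 0.54 [387. 173.] 311 [ 0.613 -0.217  0.   ]
narrow_tube 0.5 [205. 247.] 157 [0.402 0.268 0.   ]
narrow_tube 0.22 [406. 249.] 488 [ 0.408 -0.266  0.   ]
box_tube 0.57 [462. 211.] 272 [ 0.514 -0.426  0.   ]
elbow 0.72 [406. 246.] 475 [ 0.414 -0.266  0.   ]
board_wide 0.68 [336. 225.] 1095 [ 0.467 -0.078  0.006]
board_narrow 0.79 [229. 162.] 1035 [0.632 0.213 0.006]
board_narrow 0.46 [405. 248.] 493 [ 0.41  -0.263  0.006]
board_box 0.66 [262. 228.] 1074 [0.453 0.117 0.006]
board_elbow 0.88 [303. 152.] 1392 [0.665 0.012 0.006]
{'clock': 0.5, 'q': array([-1.39315904e+00,  3.26245781e-01, -1.92667999e-01,  1.05198654e+00,
       -1.02391309e-05,  1.43657100e+00]), 'joint_velocities': array([ 0.00161109, -0.00080849,  0.00033789, -0.00026763,  0.00059617,
       -0.00060092]), 'tau': array([-7.45188354e-04, -4.42963493e+01,  2.62538499e+01,  2.87696406e-03,
       -1.48062541e-04,  5.54358095e-06]), 'position': array([ 0.1687478 , -0.52344932,  0.19403002]), 'eef_rot': array([-2.53942753e+00,  1.84946121e+00,  1.29107194e-04]), 'contact_force': array([ 0.37858286, -0.51770086, -0.64165425]), 'wrist_torque': array([0.04531696, 0.02086673, 0.03851363]), 'finger_gap': 0.9992364911865829}
```

View pics/top.png

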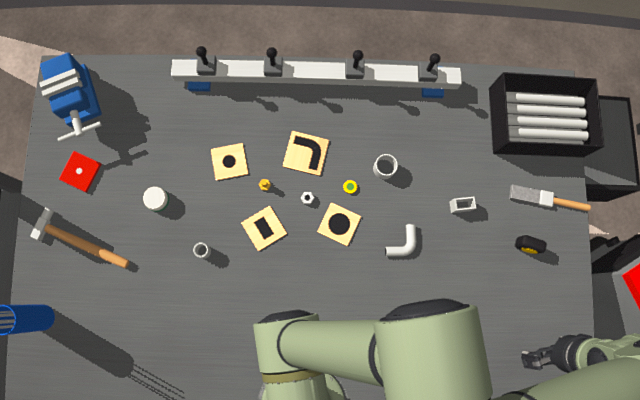

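View pics/scene.png

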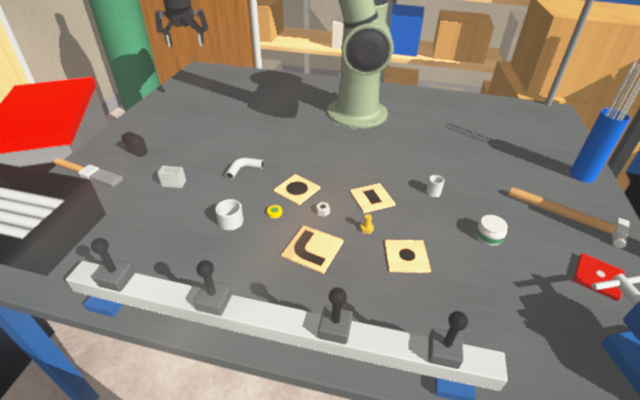

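```bash
cat >> h.py <<'E'
def look(xy,h,a,zt=0.02):
    """put wrist camera axis over xy"""
    f=grab_frame("wrist");T=np.array(f["T_tool_cam"])
    M=R.from_rotvec(down(a)).as_matrix()
    o=M@T[:3,3];d=M@T[:3,2]
    p=np.array([xy[0],xy[1],zt])-o-d*((zt-h-o[2])/d[2]); p[2]=h
    movep(p.tolist(),down(a).tolist()); sleep(.25); return snap("wrist")
E
python3 - <<'E'
from h import *
s=get_state();print(grab_frame("wrist")["T_tool_cam"])
v=[("box_tube",.514,-.43),("elbow",.414,-.266),("wide_tube",.613,-.217),("board_wide",.467,-.078),("board_elbow",.665,.012),("board_box",.453,.117),("board_narrow",.632,.213),("narrow_tube",.402,.268)]
import pickle
out={};ims=[]
for n,x,y in v:
    a=np.arctan2(y,x)+np.pi/2
    if n=="box_tube":print(a,s["q"])
    try: f=look((x,y),.26,a)
    except Exception as e: print(n,e); continue
    z=.006 if "board" in n else 0.045 if n!="elbow" else .0125
    D=silhouettes("wrist",n)
    for d in D[:2]: print(n,round(d["score"],2),np.round(d["centre"]),d["mask"].sum(),toz(f,d["centre"],z).round(4))
    t=tip_of("wrist",n)[:1]
    if t: print("  tip",round(t[0]["score"],2),t[0]["centre"],toz(f,t[0]["centre"],0.).round(4))
    f["det"]=D[:2];out[n]=f;save(f,"w_%s.png"%n)
    ims.append(cv2.resize(f["img"][:,:,::-1],(400,250)))
pickle.dump(out,open("surv.pkl","wb"))
while len(ims)<8: ims.append(ims[0]*0)
for k in (0,4): cv2.imwrite("pics/m%d.png"%k,np.vstack([np.hstack(ims[k:k+2]),np.hstack(ims[k+2:k+4])]))
print(get_state()["clock"],get_state()["q"])
E
```

```text
[[ 9.99999108e-01  2.83852712e-04  1.30499062e-03  1.92374059e-04]
 [-6.41233626e-04  9.59198903e-01  2.82731414e-01 -7.16428958e-02]
 [-1.17149149e-03 -2.82731999e-01  9.59198230e-01 -1.79386467e-01]
 [ 0.00000000e+00  0.00000000e+00  0.00000000e+00  1.00000000e+00]]
0.874147468284046 [-1.39315904e+00  3.26245781e-01 -1.92667999e-01  1.05198654e+00
 -1.02391309e-05  1.43657100e+00]
box_tube 0.91 [339. 209.] 1132 [ 0.5323 -0.415   0.045 ]
  tip 0.92 [335.2, 199.1] [ 0.5307 -0.417   0.    ]
elbow 0.59 [326. 198.] 1616 [ 0.4178 -0.2589  0.0125]
  tip 0.68 [307.4, 194.4] [ 0.4027 -0.2799  0.    ]
wide_tube 0.67 [330. 225.] 1124 [ 0.642  -0.2134  0.045 ]
board_wide 0.92 [314. 199.] 3722 [ 0.468  -0.0863  0.006 ]
  tip 0.9 [313.5, 197.9] [ 0.4686 -0.0875  0.    ]
board_elbow 0.73 [318. 194.] 5166 [0.6603 0.0086 0.006 ]
  tip 0.76 [319.3, 193.8] [0.6611 0.0108 0.    ]
board_box 0.94 [314. 200.] 3642 [0.4597 0.11   0.006 ]
  tip 0.75 [313.4, 199.7] [0.4607 0.1095 0.    ]
board_narrow 0.78 [319. 201.] 3718 [0.637 0.213 0.006]
  tip 0.88 [319.2, 199.9] [0.6371 0.214  0.    ]
narrow_tube 0.61 [322. 201.] 622 [0.3956 0.2666 0.045 ]
  tip 0.73 [323.5, 189.6] [0.3913 0.267  0.    ]
11.45 [ 4.17266049e-01  6.46786043e-02 -3.51574417e-01  1.15502122e+00
  3.60794142e-06 -1.70049128e-01]
```

View pics/m0.png

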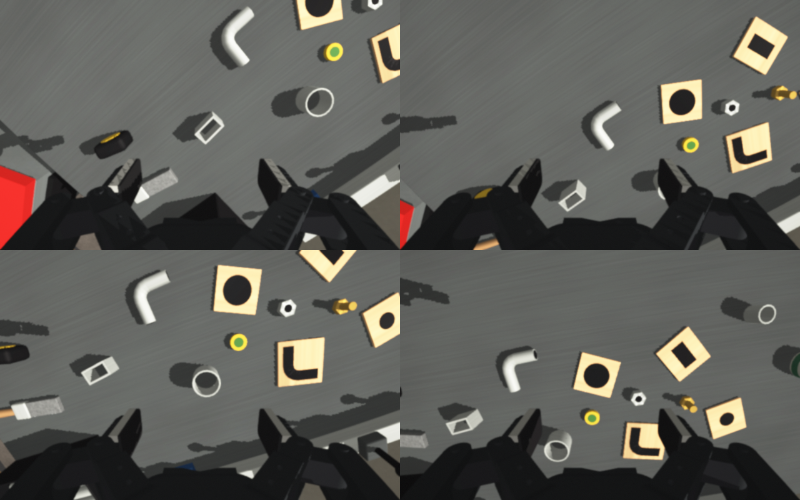

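View pics/m4.png

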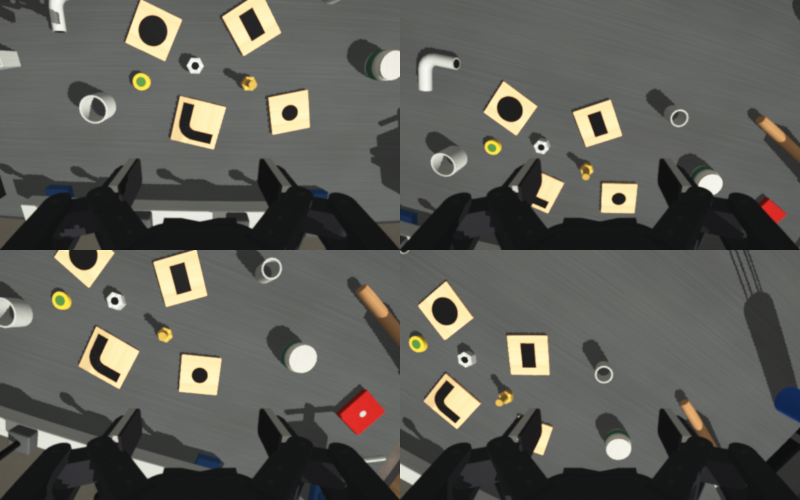

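```bash
cat > fit.py <<'E'
from h import *
from scipy.optimize import minimize
S=4
def proj(f,P):
    T=np.linalg.inv(f["cam_to_world"]);c=np.asarray(P)@T[:3,:3].T+T[:3,3]
    u=c[:,:2]/c[:,2:];u=u*(1+f["k1"]*(u**2).sum(1))[:,None]
    return u*[f["fx"],f["fy"]]+[f["cx"],f["cy"]]
th=np.linspace(0,2*np.pi,48,endpoint=False);C=np.c_[np.cos(th),np.sin(th)]
def prism(xy,zs): return [np.vstack([np.c_[xy,np.full(len(xy),z)] for z in zs])]
def elbow_line():
    a=np.linspace(0,np.pi/2,12);arc=np.c_[25-25*np.sin(a),25-25*np.cos(a)]/1e3
    return np.vstack([[[.07,0]],arc[::-1][::-1] if 0 else np.c_[arc[:,0],arc[:,1]],[[0,.07]]])
def elbow_parts(z0,flat):
    L=elbow_line();out=[]
    for p,q in zip(L[:-1],L[1:]):
        d=(q-p)/np.linalg.norm(q-p);n=np.array([-d[1],d[0]])
        pts=[]
        for e in(p,q):
            if flat: pts+=[[*(e+n*s*.0125),z0] for s in(-1,1)]
            else: pts+=[[*(e+n*.0125*c),z0+.0125+.0125*s] for c,s in C]
        out.append(np.array(pts))
    return out
rect=np.array([[1,1],[-1,1],[-1,-1],[1,-1]])*[.028,.016]
M={"wide_tube":prism(C*.03,(0,.045)),"narrow_tube":prism(C*.019,(0,.045)),"box_tube":prism(rect,(0,.045)),
"elbow":elbow_parts(0,False),"board_wide":prism(C*.03,(.006,)),"board_narrow":prism(C*.019,(.006,)),
"board_box":prism(rect,(.006,)),"board_elbow":elbow_parts(.006,True)}
def at(n,x,z0=0):
    c,s=np.cos(x[2]),np.sin(x[2]);r=np.array([[c,-s,0],[s,c,0],[0,0,1]])
    return [P@r.T+[x[0],x[1],z0] for P in M[n]]
def render(f,n,x,z0,o,w,h):
    m=np.zeros((h,w),np.uint8)
    for P in at(n,x,z0):
        q=(proj(f,P)-o+.5)*S
        cv2.fillConvexPoly(m,cv2.convexHull((q*16).astype(np.int32)),1,shift=4)
    return m>0
def target(f,n,mask):
    if "board" in n:
        k,_=cv2.findContours(mask.astype(np.uint8),0,2);k=max(k,key=cv2.contourArea)
        hm=np.zeros(mask.shape,np.uint8);cv2.fillConvexPoly(hm,cv2.convexHull(k),1);hm=cv2.erode(hm,np.ones((7,7)))
        return (f["img"].max(2)<80)&(hm>0)
    if n=="elbow": return mask
    ys,xs=np.nonzero(mask);hm=np.zeros(mask.shape,np.uint8)
    cv2.fillConvexPoly(hm,cv2.convexHull(np.c_[xs,ys].astype(np.int32)),1);return hm>0
def fit(f,n,mask,z0=0):
    t=target(f,n,mask);ys,xs=np.nonzero(t);o=np.array([xs.min()-25,ys.min()-25]);w=xs.max()-o[0]+25;h=ys.max()-o[1]+25
    tt=np.zeros((h,w),np.float32);tt[ys-o[1],xs-o[0]]=1;tt=cv2.resize(tt,(w*S,h*S),interpolation=cv2.INTER_LINEAR)>.5
    def cost(x):
        m=render(f,n,x,z0,o,w*S,h*S);return 1-(m&tt).sum()/max(1,(m|tt).sum())
    p=toz(f,(xs.mean(),ys.mean()),.02 if "board" not in n else .006);best=None
    rnd=any(k in n for k in("wide","narrow"))
    for a in ([0] if rnd else np.arange(0,np.pi if "box" in n else 2*np.pi,np.pi/6)):
        x0=np.array([p[0],p[1],a])
        if "elbow" in n: x0[:2]-=np.array([np.cos(a)-np.sin(a),np.sin(a)+np.cos(a)])*.02
        sim=x0+np.array([[0,0,0],[.01,0,0],[0,.01,0],[0,0,.3]])
        r=minimize(cost,x0,method="Nelder-Mead",options=dict(initial_simplex=sim,maxiter=120,xatol=1e-4,fatol=1e-4))
        if best is None or r.fun<best.fun: best=r
    return best.x,1-best.fun
def overlay(img,f,n,x,z0=0):
    for P in at(n,x,z0):
        cv2.polylines(img,[cv2.convexHull(proj(f,P).round().astype(np.int32))],True,(0,0,255),1)
E
python3 - <<'E'
from fit import *
import pickle
out=pickle.load(open("surv.pkl","rb"));res={};t=[]
for n,f in out.items():
    x,i=fit(f,n,f["det"][0]["mask"]);res[n]=x;print(n,x.round(4),round(i,3))
    im=f["img"][:,:,::-1].copy();overlay(im,f,n,x);c=proj(f,np.array([[x[0],x[1],.0]]))[0].astype(int)
    t.append(cv2.resize(im[max(0,c[1]-60):c[1]+60,c[0]-80:c[0]+80],(400,300) ) if 0 else cv2.resize(im[c[1]-50:c[1]+50,c[0]-50:c[0]+50],(200,200)))
pickle.dump(res,open("res.pkl","wb"))
cv2.imwrite("pics/ov.png",np.vstack([np.hstack(t[:4]),np.hstack(t[4:])]))
E
```

```text
box_tube [ 0.5277 -0.4192  1.6923] 0.964
elbow [ 0.4024 -0.28    0.0305] 0.949
wide_tube [ 0.6271 -0.2092  0.3465] 0.968
board_wide [ 0.4731 -0.0874 -0.0293] 0.851
board_elbow [ 0.6877 -0.0311  1.3362] 0.793
board_box [0.4574 0.113  3.7789] 0.785
board_narrow [0.6378 0.2133 0.1194] 0.765
narrow_tube [0.3909 0.2687 0.0893] 0.956
```

View pics/ov.png

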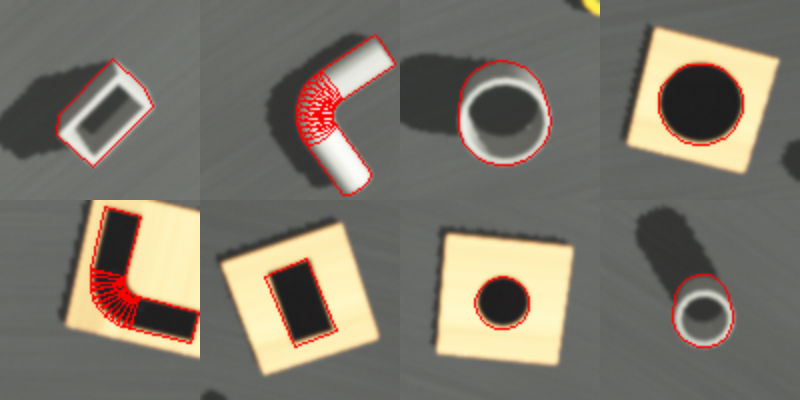

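Fits line up with the pictures. I'll recheck the boards with a looser black threshold and place the narrow tube first.

```bash
sed -i 's/max(2)<80/max(2)<115/' fit.py
cat > pp.py <<'E'
from fit import *
def near(a,x,y,per):
    p=np.arctan2(y,x)+np.pi/2; return a+per*np.round((p-a)/per)
def pickplace(pk,ap,pl,ap2,zt,F=60):
    """pk/pl xy, tool yaw at pick/place, TCP z at pick"""
    movep([*pk,zt+.11],down(ap).tolist())
    if move_l([*pk,zt],velocity=.15,until_force=15): print("contact at descent",get_state()["position"]);return False
    grab(F);sleep(.2);g=get_state()["finger_gap"]
    move_l([*pk,zt+.12],velocity=.2)
    print("gap",round(g,3),round(get_state()["finger_gap"],3))
    movep([*pl,zt+.12],down(ap2).tolist())
    move_l([*pl,zt+.022],velocity=.15);sleep(.15)
    h=move_l([*pl,zt+.003],velocity=.03,until_force=5)
    print("touch",h,get_state()["position"].round(4),np.round(get_state()["contact_force"],1))
    let_go();sleep(.1);move_l([*pl,zt+.13],velocity=.2)
    print("t",get_state()["clock"]);return True
E
python3 - <<'E'
from pp import *
import pickle
out=pickle.load(open("surv.pkl","rb"));res=pickle.load(open("res.pkl","rb"))
for n,f in out.items():
    if "board" in n:
        x,i=fit(f,n,f["det"][0]["mask"]);res[n]=x;print(n,x.round(4),round(i,3))
pickle.dump(res,open("res.pkl","wb"))
p,q=res["narrow_tube"],res["board_narrow"]
pickplace(p[:2],near(0,*p[:2],1e-6),q[:2],near(0,*q[:2],1e-6),.010)
f=look(q[:2],.26,near(0,*q[:2],1e-6))
D=silhouettes("wrist","narrow_tube");save(f,"a1.png")
if D: print(D[0]["score"],fit(f,"narrow_tube",D[0]["mask"],.006))
im=f["img"][100:300,170:470,::-1];cv2.imwrite("pics/a1.png",im)
E
```

```text
board_wide [ 0.4728 -0.0876  0.1324] 0.885
board_elbow [ 0.6877 -0.0303  1.352 ] 0.84
board_box [0.4575 0.112  3.7418] 0.842
board_narrow [0.6369 0.2143 0.0677] 0.814
gap 0.0 -0.001
touch False [0.637  0.2143 0.013 ] [ 0.  -0.4 -0. ]
t 19.0833
0.58 (array([0.39318275, 0.26745624, 0.34210234]), np.float64(0.9415654038599))
```

View pics/a1.png

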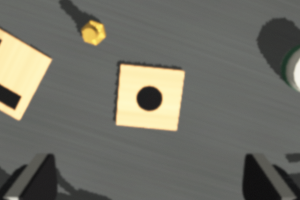

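Picture: narrow board is empty. The gripper closed to 0 and missed, and the tube still stands at its old place. I'll go down there again and look before gripping.

Run:
```python
from pp import *
import pickle
res=pickle.load(open("res.pkl","rb"))
p=res["narrow_tube"][:2];a=near(0,*p,1e-6)
movep([*p,.12],down(a).tolist());s=get_state();print(p,a,s["position"],s["eef_rot"],down(a))
print(move_l([*p,.01],velocity=.15,until_force=15),get_state()["position"].round(4),get_state()["finger_gap"])
f=snap("wrist");g=snap("scene")
cv2.imwrite("pics/b.png",np.vstack([f["img"][:,:,::-1],cv2.resize(g["img"][120:220,360:520,::-1],(640,400))])[:, :][:800])
im=cv2.imread("pics/b.png");cv2.imwrite("pics/b.png",cv2.resize(im,(480,600)))
```

```text
[0.39094494 0.26873435] 2.173014 [0.39288695 0.2692689  0.12094058] [1.46257011 2.77821899 0.00322511] [1.46266122 2.7803285  0.        ]
False [0.392  0.269  0.0106] 0.9961958346979936
```

View pics/b.png

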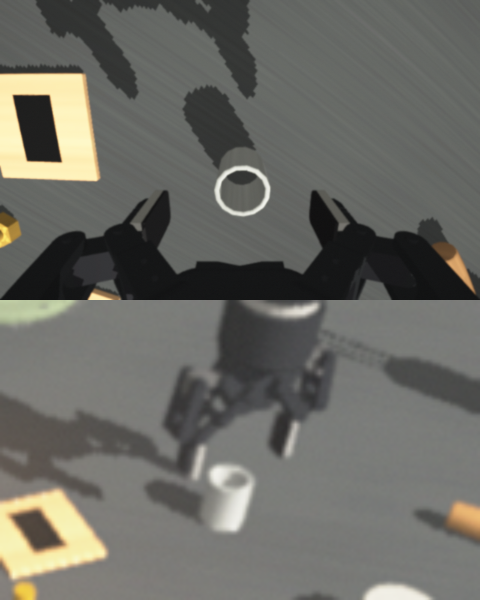

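The tube sits where the TCP should be: ring at about (323, 252) in the wrist frame. But the open fingertips hover near the tube's top, so they are higher than the stated TCP. I'll measure the tip offset by touching the free table with shut fingers.

Run:
```python
from pp import *
import pickle
p=np.array([.33,.16]);a=near(0,*p,1e-6)
s=get_state()["position"];move_l([s[0],s[1],.14],velocity=.2)
movep([*p,.10],down(a).tolist());grab(20)
f=snap("wrist");print(f["fx"],proj(f,np.array([[*get_state()["position"]]])))
h=move_l([*p,-.06],velocity=.05,until_force=4)
print(h,get_state()["position"],np.round(get_state()["contact_force"],1))
g=snap("wrist");move_l([*p,.10],velocity=.2);let_go()
cv2.imwrite("pics/c.png",cv2.resize(np.vstack([f["img"],g["img"]])[:,:,::-1],(480,600)))
print(get_state()["clock"])
```

```text
318.87861568168853 [[319.86453344 231.10599707]]
True [ 0.33002565  0.16000691 -0.03716493] [-0.5 -0.3  8.8]
28.3
```

View pics/c.png

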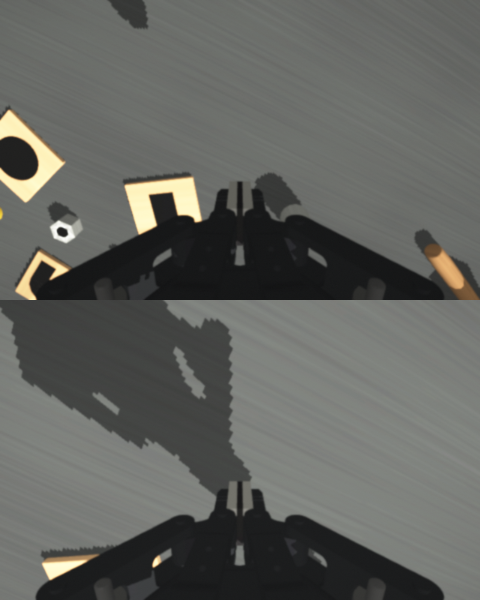

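With shut fingers the table contact comes at reported TCP z ≈ -0.037. So the real tips sit about 36 mm behind the stated TCP, with no visible sideways offset. I'll correct for that and retry.

```bash
cat >> pp.py <<'E'
OFF=.0365
def check(n,b,q,z0=.006):
    f=look(q[:2],.26,near(0,*q[:2],1e-6));D=silhouettes("wrist",n)
    save(f,"chk_%s.png"%n)
    for d in D[:1]: print("CHK",n,round(d["score"],2),*fit(f,n,d["mask"],z0),"target",q)
    return f
E
python3 - <<'E'
from pp import *
import pickle
res=pickle.load(open("res.pkl","rb"))
p,q=res["narrow_tube"],res["board_narrow"]
if pickplace((.3925,.2685),near(0,*p[:2],1e-6),q[:2],near(0,*q[:2],1e-6),.010-OFF):
    f=check("narrow_tube","",q);cv2.imwrite("pics/d.png",f["img"][100:300,170:470,::-1]);print(get_state()["clock"])
E
```

```text
gap 0.42 0.419
touch True [ 0.6368  0.2142 -0.0197] [-1.4 -0.2  5.5]
t 35.075
CHK narrow_tube 0.72 [0.63559486 0.21302365 0.17410776] 0.93272828044894 target [0.63691815 0.2142834  0.06765581]
36.175
```

View pics/d.png

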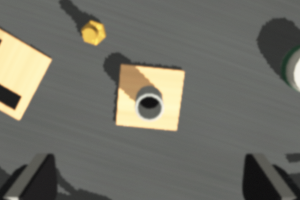

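Narrow tube stands on its disc, about 2 mm off. Next the wide tube and the elbow.

Run:
```python
from pp import *
import pickle
res=pickle.load(open("res.pkl","rb"))
p,q=res["wide_tube"],res["board_wide"]
ok=pickplace(p[:2],near(0,*p[:2],1e-6),q[:2],near(0,*q[:2],1e-6),.010-OFF)
if ok:
    p,q=res["elbow"],res["board_elbow"]
    e=lambda x:x[:2]+.037*np.array([np.cos(x[2]),np.sin(x[2])])
    a=near(p[2]+np.pi/2,*p[:2],2*np.pi);b=a+q[2]-p[2]
    ok=pickplace(e(p),a,e(q),b,.004-OFF,80)
f=check("elbow","",q);D=silhouettes("wrist","wide_tube")
for d in D[:1]: print(fit(f,"wide_tube",d["mask"],.006),res["board_wide"])
cv2.imwrite("pics/e.png",f["img"][:,:,::-1]);print(get_state()["clock"])
```

```text
gap 0.69 0.69
touch True [ 0.4729 -0.0876 -0.0186] [-1.1  0.2  6.7]
t 43.5167
gap 0.261 0.256
touch True [ 0.6956  0.0059 -0.0257] [-1.   0.6  5. ]
t 51.1417
CHK elbow 0.93 [ 0.68761234 -0.03135628  1.3493052 ] 0.9602736478477326 target [ 0.68767334 -0.03028873  1.35203886]
(array([ 0.47201261, -0.08761749, -0.09162202]), np.float64(0.918702223003251)) [ 0.47283247 -0.08756509  0.13235796]
52.8
```

View pics/e.png

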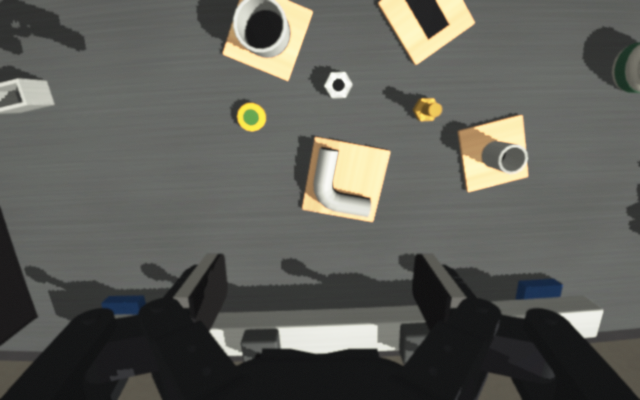

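Elbow covers its silhouette (fit within about 1 mm), and the wide and narrow tubes stand on their boards. Last, the box tube.

Run:
```python
from pp import *
import pickle
res=pickle.load(open("res.pkl","rb"))
p,q=res["box_tube"],res["board_box"]
a=near(p[2]+np.pi/2,*p[:2],np.pi);b=near(q[2]+np.pi/2,*q[:2],np.pi)
pickplace(p[:2],a,q[:2],b,.010-OFF)
f=check("box_tube","",q)
cv2.imwrite("pics/f.png",f["img"][:,:,::-1]);print(get_state()["clock"])
g=snap("scene");cv2.imwrite("pics/g.png",cv2.resize(g["img"][140:300,180:480,::-1],(750,400)))
```

```text
gap 0.368 0.366
touch True [ 0.4574  0.112  -0.0199] [-0.5 -0.4  6.1]
t 61.65
CHK box_tube 0.8 [0.45620959 0.11096162 0.6049853 ] 0.9519394428021142 target [0.45751196 0.11196358 3.74181392]
62.75
```

View pics/f.png

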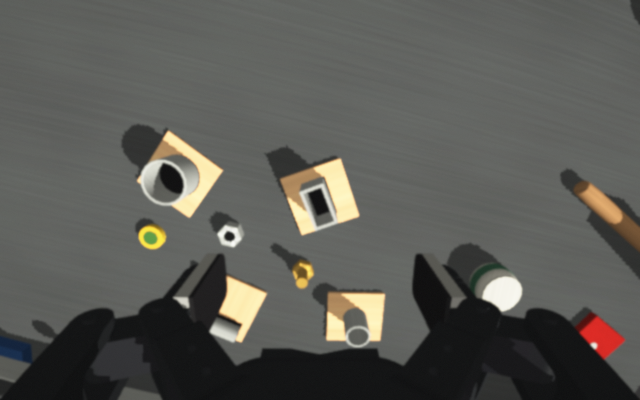

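View pics/g.png

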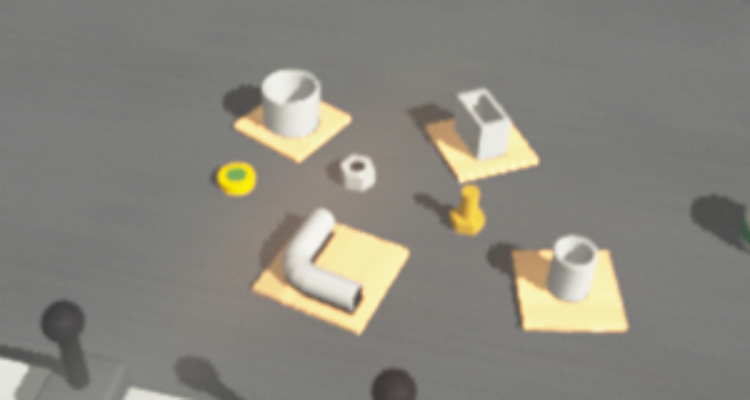

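Both pictures show all four parts on their boards, upright or flat, and the gripper clear of everything.

```bash
python3 -c "
from cell import *
sleep(.3);print(get_state()['clock']);sign_off()"
```

```text
63.1
the job is handed in; nothing more can be done
```

All four parts are on their boards, and I handed the job in at about 63 s of the 115 s. No verdict was reported.

| Part | Distance from target | Turned from silhouette |
|---|---|---|
| wide_tube | about 1 mm | round |
| narrow_tube | about 2 mm | round |
| box_tube | about 2 mm | about 0.005 rad |
| elbow | about 1 mm | about 0.003 rad |

These come from fitting each part in wrist pictures after placing, with camera calibration good to about 2 mm. All are well inside the limits. The last wrist and scene pictures show every part resting on its board and the gripper clear.

- **First grasp missed:** the first try at the narrow tube closed on nothing and moved nothing. The fingertips sit about 36 mm behind the stated TCP. I measured this by touching the free table with shut fingers, and I used that correction for every grasp after that.
- **Disagreement on the boards:** for board_wide and board_elbow, the trained networks' centres were about 5–9 mm from my silhouette fits. I used the fits, because their outlines matched the painted shapes in the pictures.
- **Not checked:** I did not measure how level the parts are or how still they were. I judged level and resting by eye and from the contact felt when each part touched down.

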